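# Set a round bar up in V-blocks and slide the clamp yoke on

## Robot

A 7-joint arm with a two-finger parallel gripper is mounted at the origin on the work surface. World frame = base frame: x ahead of the robot, y to its left, z up, the work surface at z = 0. Lengths are in m, angles in degrees, forces in N, time in s.
With the tool pointing down it reaches from about 0.4 to 0.9 m from the base axis. Payload 5.5 kg.
Tool frame: the origin (TCP) lies at the very end of the fingers, on their centre line; the grasp point (between the pads) lies 19 mm behind it; z points along the fingers, y is the line along which they close (so a half turn about z gives the same grasp; the last joint's range is limited). The gripper opens to 92 mm and grips with 3 to 60 N. Pads are 19 mm wide; open, the fingers measure 130 mm over their backs; the gripper's body (75 mm by 190 mm) begins 47 mm behind the grasp point.
Start: joints at [83.033, 28.699, -24.465, 88.831, 12.651, 65.22, -12.049], TCP at [0.244, -0.602, 0.227] pointing down, gripper open.
Joint ranges: [-164.97, 164.97], [-17.58, 116.51], [-87.97, 89.64], [11.32, 138.91], [-80.73, 260.73], [10.89, 115.49], [-147.41, 147.41]. Speed limits (degrees/s): [147.25, 147.25, 180, 180, 180, 180, 180].

## Interface

Orientations are given as a 3x3 rotation matrix whose columns are the frame's x, y, z axes.
In Python, from workcell import env, fingers, optics gives the robot as it stands. Calls block until the motion is done:
- env.movep(position, orientation): joint-space move of the TCP to a pose.
- env.move_straight(position, attitude=None, feed=0.15, stop_force=None): straight line of the TCP; attitude=None keeps the orientation; feed is the mean speed in m/s. With stop_force (N) it stops when the force on the tool has changed by that much, and returns True; else False.
- env.set_joints(angles): joint-space move.
- fingers.open_gripper() and fingers.grab(): open the fingers fully, or close them until they stop; the grip force is fixed at half the most.
- env.pause(seconds).
- env.ik(position, orientation): joint angles nearest the present ones, or None.
- optics.snapshot(name): name is "scene" or "top" or "wrist"; returns a dict with "img" (400x640x3 uint8, red, green, blue), "z_map" (400x640 float32, m along the optical axis (not along the pixel's ray), 0 where there is no reading), "intrinsics" (3x3 intrinsics, pixels), "R" (3x3) and "t" (3): a world point X has camera coordinates R X + t. Camera axes: x right, y down, z forward; pixel columns grow to the right and rows downward; lengths in m; the calibration is good to about 2 mm. A picture is of the moment at which its call begins.
A pose or a line that the arm cannot do raises env.Unreachable and nothing moves.
- env.close_job(): hands the job in; it is judged then, once.
Readings, each from a call of its own:
- env.current_time_s(): time.
- env.current_joint_positions(): joint angles.
- env.current_joint_velocities(): joint speeds.
- env.current_effort(): joint torques, N m.
- env.current_tcp_pos(): TCP position.
- env.current_orientation(): TCP orientation.
- env.current_force(): force on the tool from outside, world axes, zero at the start.
- env.current_ft_torque(): the same for the moment, N m.
- env.current_gripper_width(): finger opening in m.
- env.current_finger_force(): force on a finger pad.
Only numpy, scipy, OpenCV 4.12 (cv2) and the standard library are available. Lean on these libraries where they do the work, as an engineer would, in place of code of your own. Each camera call takes 0.05 s, during which the arm holds its last target. There are 200 camera calls.

## Task

Set the long thick round bar up for cross-drilling: take it from the wooden rack, lay it in both V-blocks of the drilling fixture and push it along until its end touches the end stop. Slide the clamp yoke over the bar onto the V-block at the open end, its two inturned feet running in the grooves along the block's sides, until its screw stands over the middle of that block, ready to be tightened. Set the bar and the yoke down rather than dropping them, and leave the other two bars, the gauge stand and the parts bin where they are.

Things in the scene. Friction and masses are not known exactly. Their poses are not given: they have to be found in the camera images.
- fixture: Drilling fixture, fixed on the bench: steel base plate 12 mm thick (x -80 to +135, 110 wide) with two V-blocks and an end stop in line. Origin on the bench top. x runs along the V-grooves towards the stop, z up. Both blocks: 50 long, 70 wide, top 72 mm over the bench; the open-end block spans x -70 to -20, the other +35 to +85; between them is free. Beyond x = -80 only bench.
- seat (a point): Where the bar's middle belongs: on the axis of a 28 mm bar lying in both Vs with its end on the stop. It is at x 0, y 0, z 71.8 mm in the fixture's axes (same axes), between the blocks. Each V is 90 degrees, 40 mm wide at the top, 20 deep.
- stop_face (a point): Centre of the end stop's flat round button (16 mm across), at fixture x +110, bar axis height; it faces the bar (fixture -x). Its post's top is 90 mm over the bench. Rigid.
- clamp_place (a point): Where the centre of the yoke's top bar belongs: over the middle of the open-end block, fixture x -45, y 0, z 118 mm, fixture's axes. A groove runs along each side of that block, open at both ends: z 33 to 43 mm over the bench, 8 deep, 54 mm between the groove floors, chamfered 4 mm at their ends. With its feet on the grooves' lower faces the yoke is at z 118; touching the upper, 122.
- bar_mid (a point): Middle of the bar to set up: plain aluminium, 28 mm diameter, 220 long, about 0.37 kg. The point is on its axis, x along the bar (it may be rolled about x). It starts in the rack, in any of the three places, axis 57.8 mm over the bench. Set up, its ends overhang the open-end block by 40 mm and the other by 25.
- yoke_bar (a point): Centre of the clamp yoke's top bar. Yoke: upside-down steel U, 0.5 kg, standing on its feet; x through its 22 mm thickness, y across, same either way round. Top bar 100 x 22 x 18 high, centre 85 mm above the soles; legs 78 apart inside; feet 6 high, pointing inward, 58 between tips. Screw in the middle: head 20 across, to 29 above this point; tip 21 below. Grip the bar across its 22 mm.
- rack: Wooden bar rack, fixed: base board 125 x 196 x 8 mm, two notched uprights 15 thick across it at x +45 and -45, 54 high, with V-notches at y -62, 0 and +62 mm, a bar in each pair. Origin on the bench below its middle, x along the bars, z up. Bars lift straight out.
- thin_mid (a point): Middle of the thin bar, to be left alone: aluminium, 18 mm diameter, 220 long, x along it; in the rack, axis 50.7 mm over the bench.
- short_mid (a point): Middle of the short bar, to be left alone: aluminium, 28 mm diameter, 120 long, x along it; in the rack, axis 57.8 mm over the bench.
- stand_mid (a point): Dial gauge on a magnetic stand, to be left alone: dark block 50 x 60 x 55 mm (this point is its centre), column 12 mm thick up to 200 mm over the bench, a cross arm 165 mm up reaching 55 mm to +y, with a round 48 mm gauge at its end.
- bin_mid (a point): Open blue parts bin with brass bolts, to be left alone: 80 x 90 x 45 mm (x, y, z), this point at its centre, 22 mm over the bench.
Mind the look-alikes: they are no part of the job. Leave any green look-alike of the part that bears bar_mid alone.

How it is judged:
By the outcome, as a careful person would: the job done as asked, in the order asked, and still so for the second after the job is handed in, with the robot touching nothing.
It also fails if it takes over 72 s, if anything falls off the work surface, if the arm or the gripper's body presses on something with over 40 N, if the wrist force passes 120 N, or if a joint passes its speed limit or range.

## Working session

There is one attempt and no reset: what is moved stays moved. The work goes in short steps, each a Python script; the robot and the scene stay as the last script left them, time stands still between calls to the robot, and variables do not carry over. Pictures are saved under pics/ and viewed, at most 12 in all, crops included, and the job is handed in when it is done.

```bash
ls; mkdir -p pics; cat > h.py <<'E'
import numpy as np, cv2
from workcell import env, fingers, optics
def snap(n,save=None):
    s=optics.snapshot(n)
    if save: cv2.imwrite('pics/'+save,s['img'][:,:,::-1])
    return s
def cloud(s):
    z=s['z_map'];K=s['intrinsics'];v,u=np.mgrid[:z.shape[0],:z.shape[1]]
    c=np.stack([(u-K[0,2])/K[0,0]*z,(v-K[1,2])/K[1,1]*z,z],-1)
    p=(c-s['t'])@s['R']; p[z==0]=np.nan
    return p
def down(yaw):  # yaw deg: direction of tool x; tool z down
    a=np.radians(yaw);c,s_=np.cos(a),np.sin(a)
    return np.array([[c,s_,0],[s_,-c,0],[0,0,-1.]])
E
python3 - <<'E'
from h import *
import pickle
d={}
for n in('scene','top'):
    s=snap(n,n+'0.png');d[n]=s
    print(n,s['R'].round(3).tolist(),s['t'].round(3),s['intrinsics'].round(1).tolist(),(s['z_map']>0).mean())
pickle.dump(d,open('d0.pkl','wb'));print(env.current_time_s())
E
```

```text
pics
scene [[0.564, 0.826, 0.006], [0.708, -0.48, -0.518], [-0.425, 0.296, -0.856]] [-0.31  -0.293  1.257] [[376.1, 0.0, 324.4], [0.0, 376.1, 198.4], [0.0, 0.0, 1.0]] 0.99608203125
top [[0.014, -1.0, 0.005], [-0.997, -0.014, -0.079], [0.079, -0.004, -0.997]] [0.007 0.517 1.097] [[411.0, 0.0, 322.7], [0.0, 411.0, 199.1], [0.0, 0.0, 1.0]] 0.996078125
0.1
```

View pics/scene0.png

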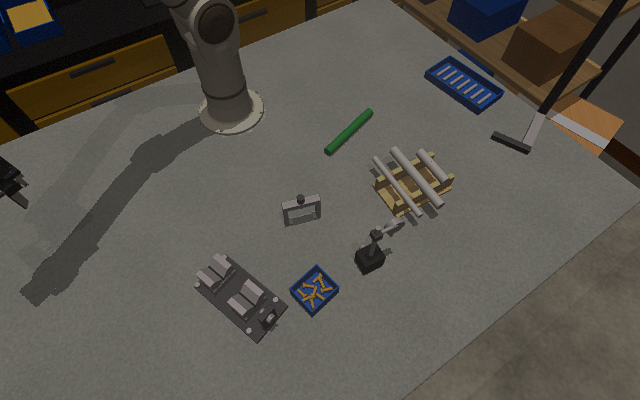

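View pics/top0.png

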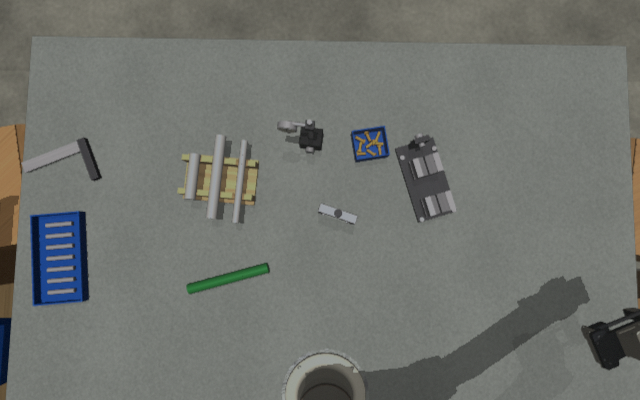

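Three bars lie in the rack in the top view: (192,175) is short and thick, (216,177) long and thick, and (240,180) long and thin. The green one at (228,278) is the look-alike. The bar to set up is the one at (216,177). The fixture is at (426,180) with its stop at about (418,140), and the yoke is at (338,213).

```bash
python3 - <<'E'
from h import *
import pickle
d=pickle.load(open('d0.pkl','rb'));s=d['top'];p=cloud(s)
cv2.imwrite('pics/crop.png',cv2.resize(np.hstack([s['img'][110:240,160:280],s['img'][110:240,310:470]])[:,:,::-1],None,fx=2.8,fy=2.8,interpolation=cv2.INTER_CUBIC))
g=np.zeros((400,640),bool)
def box(u0,v0,u1,v1,z0,z1):
    m=np.zeros((400,640),bool);m[v0:v1,u0:u1]=1
    m&=(p[...,2]>z0)&(p[...,2]<z1);return m
def rect(name,m):
    q=p[m]; 
    r=cv2.minAreaRect((q[:,:2]*1000).astype(np.float32));b=cv2.boxPoints(r)
    print(name,m.sum(),'c',np.round(r[0],1),'size',np.round(r[1],1),'ang',round(r[2],1),'z',np.percentile(q[:,2],[5,50,95]).round(4))
rect('table',box(300,240,600,270,-.02,.02))
rect('long',box(204,130,229,222,.058,.09))
rect('thin',box(232,135,252,225,.052,.08))
rect('short',box(180,150,203,205,.058,.09))
rect('yoke',box(310,195,365,230,.085,.108))
rect('yokehead',box(310,195,365,230,.109,.15))
rect('blocks',box(390,140,465,225,.05,.076))
rect('blockA',box(415,180,465,225,.06,.076))
rect('blockB',box(395,148,448,184,.06,.076))
rect('base',box(390,130,465,225,.006,.1))
rect('stop',box(400,128,440,150,.08,.1))
rect('stand',box(270,110,330,160,.03,.3))
rect('bin',box(345,120,392,165,.03,.1))
E
```

```text
table 8953 c [ 370.6 -339.1] size [ 79.7 827.9] ang 0.8 z [-0.0032  0.0003  0.0039]
long 914 c [568.3 292.7] size [ 62.4 219.4] ang 87.2 z [0.0616 0.0703 0.0747]
thin 669 c [558.3 229.5] size [220.1  51.2] ang 1.7 z [0.0531 0.0583 0.0629]
short 512 c [568.7 365.3] size [ 47.4 120.6] ang 88.9 z [0.0613 0.0702 0.0744]
yoke 296 c [474.9 -22.3] size [99.3 22. ] ang 71.8 z [0.0909 0.0943 0.098 ]
yokehead 49 c [473.9 -22.2] size [17.4 17.5] ang 1.8 z [0.1115 0.114  0.1167]
blocks 1130 c [ 578.6 -266.4] size [201.3  72.3] ang 17.3 z [0.0539 0.0684 0.0743]
blockA 428 c [ 506.5 -288.9] size [49.6 72.5] ang 17.5 z [0.0612 0.0706 0.0744]
blockB 406 c [ 606.5 -257.4] size [50.1 71.5] ang 17.2 z [0.0614 0.0705 0.0745]
base 3230 c [ 587.7 -263.4] size [257.7 181.8] ang 2.3 z [0.0094 0.0156 0.0755]
stop 123 c [ 670.6 -237.1] size [29.4 41.3] ang 4.9 z [0.081  0.0889 0.0931]
stand 799 c [676.7  74.6] size [108.1  61.5] ang 83.4 z [0.0398 0.0592 0.1776]
bin 250 c [ 668.8 -110.5] size [81.2 90.2] ang 9.6 z [0.032  0.0431 0.0483]
```

View pics/crop.png

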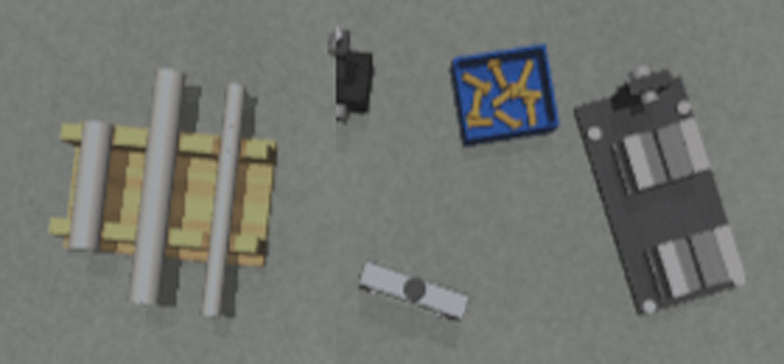

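The crop confirms it: the bar at crop (158,185) is both long and thick, with the short one to its left and the thin one to its right. It sits in the middle place, so a straight-down open grip would hit its neighbours. I'll grip the near end, past the short bar, with the tool rolled about 25° away from the thin bar. First a close look at the rack.

```bash
cat >> h.py <<'E'
from scipy.spatial.transform import Rotation as Ro
def roll(yaw,deg):
    a=np.radians(yaw);return Ro.from_rotvec(np.radians(deg)*np.array([np.cos(a),np.sin(a),0])).as_matrix()@down(yaw)
def bar(p,c,yaw,half,z0=.062,z1=.085,w=.016):
    "fit axis of a bar near c (xy), returns middle, yaw, lengths"
    q=p.reshape(-1,3);q=q[np.isfinite(q).all(1)]
    for _ in range(4):
        u=np.array([np.cos(np.radians(yaw)),np.sin(np.radians(yaw))]);n=np.array([-u[1],u[0]])
        d=q[:,:2]-c;l=d@u;t=d@n
        k=(abs(t)<w)&(abs(l)<half+.02)&(q[:,2]>z0)&(q[:,2]<z1)
        f=np.polyfit(l[k],t[k],1);yaw+=np.degrees(np.arctan(f[0]))
        e=np.percentile(l[k],[.5,99.5]);c=c+u*e.mean()+n*np.polyval(f,e.mean())
    return c,yaw,np.ptp(e),np.median(q[k,2]),np.percentile(q[k,2],97)
E
python3 - <<'E'
from h import *
import pickle
d=pickle.load(open('d0.pkl','rb'));p=cloud(d['top'])
for n,c,h,z in(('long',(.568,.293),.11,.066),('thin',(.558,.2295),.11,.055),('short',(.5687,.3653),.06,.066)):
    b=bar(p,np.array(c),-5. if 0 else 0.,h,z);print(n,b)
    if n=='long':c0,y0=b[0],b[1]
for y in (y0,y0+180): print(y,[None if (q:=env.ik(P,R)) is None else q.round(0).tolist() for P,R in (([.5,.29,.3],down(y)),([.485,.285,.05],roll(y,-25 if y==y0 else 25)),([.468,-.3,.053],down(y-y0+17.4)))])
y=y0
env.movep([.52,.285,.33],down(y))
s=snap('wrist','w1.png');print(env.current_time_s(),env.current_joint_positions())
print(bar(cloud(s),c0,y0,.11,.066))
pickle.dump(s,open('w1.pkl','wb'))
E
```

```text
long (array([0.56820557, 0.29600648]), np.float64(-4.677700401547528), np.float64(0.21758791816582357), np.float64(0.07097177727339767), np.float64(0.07540443318253016))
thin (array([0.55895373, 0.2349512 ]), np.float64(-4.661047421238362), np.float64(0.21787585029900153), np.float64(0.05942255625756486), np.float64(0.06346583336083607))
short (array([0.56840496, 0.35785235]), np.float64(-4.8248637505311205), np.float64(0.11902454695839493), np.float64(0.07092149798863659), np.float64(0.07551363206501918))
-4.677700401547528 [[-33.0, 16.0, 1.0, 95.0, -0.0, 69.0, -127.0], [-53.0, 43.0, 14.0, 95.0, 9.0, 62.0, -142.0], [51.0, 33.0, -27.0, 109.0, 22.0, 42.0, -61.0]]
175.32229959845247 [[19.0, 34.0, -74.0, 94.0, 33.0, 78.0, 25.0], [-3.0, 63.0, -65.0, 93.0, 62.0, 92.0, 1.0], [72.0, 45.0, -57.0, 109.0, 47.0, 53.0, 99.0]]
3.4167 [ -31.91824809   16.34829496    0.86789992   90.72932113   -0.23719143
   72.9402982  -125.78212803]
(array([0.57198193, 0.29658537]), np.float64(-4.5825298105985945), np.float64(0.2174439517267447), np.float64(0.06993431448753029), np.float64(0.07223600184532264))
```

View pics/w1.png

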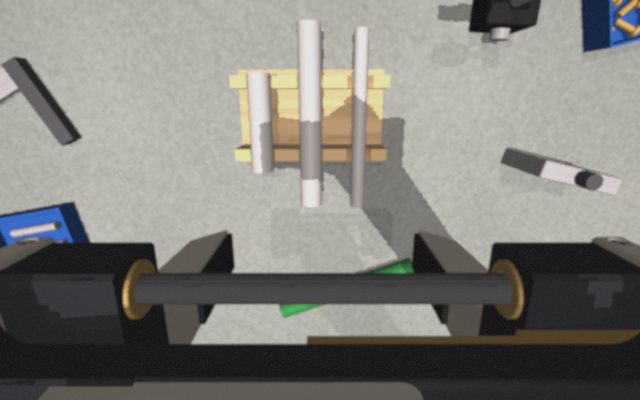

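The wrist view shows the bar at (310,115), the short one at (260,120) and the thin one at (360,115), which agrees with the top view to within 4 mm. Next is the tilted grip on the near end.

```bash
python3 - <<'E'
from h import *
yaw=-4.6;u=np.array([np.cos(np.radians(yaw)),np.sin(np.radians(yaw)),0])
M=np.array([.5705,.2963,.0578]);R=roll(yaw,-25);a=R[:,2]
G=M-.087*u+.015*a
env.movep(G-.10*a,R)
print(env.move_straight(G,feed=.1,stop_force=8),env.current_tcp_pos()-G,env.current_force())
fingers.grab();print(env.current_gripper_width(),env.current_finger_force(),env.current_tcp_pos()-G,env.current_force(),env.current_time_s())
env.move_straight(G+[0,0,.03],feed=.06)
print(env.current_force(),env.current_ft_torque(),env.current_gripper_width(),env.current_time_s())
s=snap('scene');cv2.imwrite('pics/s2.png',cv2.resize(s['img'][80:280,300:520][:,:,::-1],None,fx=2.7,fy=2.7))
E
```

```text
False [0.00045649 0.00074188 0.00054868] [ 0.13361199 -0.11289723 -0.64665013]
0.02704403665051701 29.999652206897736 [-5.79325504e-05 -2.46308142e-04  6.10252823e-05] [-0.09329964 -1.38607076  0.79210477] 6.4417
[-0.5835254   1.4115955  -3.10317129] [ 1.02259657 -0.01246781  0.26929401] 0.026978303355226302 7.0917
```

View pics/s2.png

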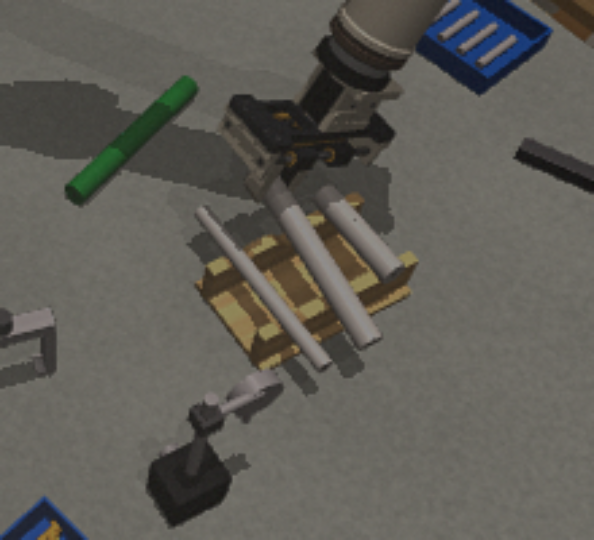

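It lifted cleanly, with the full weight on the wrist and the bar roughly level. Now I'll carry it to the fixture.

```bash
cat >> h.py <<'E'
FO=np.array([.5494,-.2754,0]);FY=17.45
def fu(): 
    a=np.radians(FY);return np.array([np.cos(a),np.sin(a),0]),np.array([-np.sin(a),np.cos(a),0])
def fx(x,y,z):
    u,n=fu();return FO+x*u+y*n+np.array([0,0,z])
E
python3 - <<'E'
from h import *
import pickle
p=env.current_tcp_pos();R=roll(-4.6,-25)
env.move_straight([p[0],p[1],.24],feed=.2)
env.move_straight([.42,.26,.26],down(-4.6),feed=.2)
P=fx(-.087-.020,0,.120-.015)
env.move_straight([.42,-.2,.26],down(6),feed=.25)
print(env.current_joint_positions().round(0))
env.move_straight([P[0],P[1],.2],down(FY),feed=.2)
env.move_straight(P,feed=.15)
print(env.current_tcp_pos()-P,env.current_force(),env.current_ft_torque(),env.current_gripper_width(),env.current_time_s())
d={n:snap(n) for n in('scene','top','wrist')};pickle.dump(d,open('d3.pkl','wb'))
for n in d:
    q=cloud(d[n]);b=bar(q,fx(-.02,0,0)[:2],FY,.11,.095,.15);print(n,b[0],b[1:])
    # slope of bar top
    pp=q.reshape(-1,3);u,nn=fu();l=(pp-FO)@u;t=(pp-np.append(b[0],0))@nn
    k=(abs(t)<.005)&(l>-.07)&(l<.085)&(pp[:,2]>.095)&(pp[:,2]<.16);f=np.polyfit(l[k],pp[k,2],1);print('slope deg',np.degrees(f[0]),f[1],k.sum())
im=[cv2.resize(d['scene']['img'][180:360,150:330],(400,400)),cv2.resize(d['wrist']['img'],(640,400))[:,120:520]]
cv2.imwrite('pics/p3.png',np.hstack(im)[:,:,::-1])
E
```

```text
[-15.   6.  40. 114.  -5.  61. -57.]
[ 4.90863081e-04 -4.33163445e-05  8.37250695e-04] [-2.43803011 -0.42241222 -1.30152068] [-0.03072261  0.40111637  0.03106653] 0.02733730698554698 12.2583
scene [ 0.51379682 -0.28858573] (np.float64(16.184065795668378), np.float64(0.16931412978003096), np.float64(0.11378785896588224), np.float64(0.1346952040207236))
slope deg -14.49984073098467 0.1065838889392837 241
top [ 0.53215617 -0.27729186] (np.float64(15.484903812950424), np.float64(0.11482067400083992), np.float64(0.10844743207873259), np.float64(0.12272007218617413))
slope deg -14.417690233443277 0.10525538775715797 181
wrist [ 0.49340308 -0.29356008] (np.float64(16.842768996030465), np.float64(0.1382986783743777), np.float64(0.1164927979859191), np.float64(0.13671661346085515))
slope deg -14.625187730404376 0.10536261352176778 4597
```

View pics/p3.png

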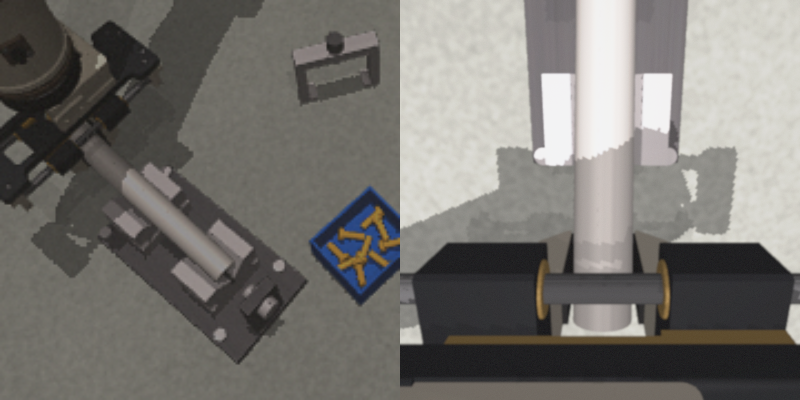

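The bar has slipped 14.5° nose-down in the pads. I'll raise it, pitch the tool to level it, and check the slope before lowering.

```bash
cat >> h.py <<'E'
def pitch(deg):
    u,n=fu();return Ro.from_rotvec(np.radians(deg)*n).as_matrix()@down(FY)
def slope(s):
    pp=cloud(s).reshape(-1,3);u,n=fu();g=env.current_tcp_pos();l=(pp-g)@u;t=(pp-g)@n
    k=(abs(t)<.004)&(l>.03)&(l<.19)&(abs(pp[:,2]-g[2]-.03)<.05)&(pp[:,2]>.074)
    f=np.polyfit(l[k],pp[k,2],1)
    k2=(abs(t)<.02)&(l>.03)&(l<.19)&(abs(pp[:,2]-g[2]-.03)<.05)&(pp[:,2]>.078)
    return np.degrees(np.arctan(f[0])),f[1],k.sum()
E
python3 - <<'E'
from h import *
R=pitch(-14.5);a=R[:,2]
G=fx(-.087-.020,0,.120)
env.move_straight(G+.015*a+[0,0,.02],R,feed=.05)
print(env.current_tcp_pos(),env.current_force())
for n in('wrist','top'): print(slope(snap(n)))
print(env.move_straight(G+.015*a+[0,0,-.026],feed=.05,stop_force=5))
print('z axis',(env.current_tcp_pos()-.015*a)[2])
for n in('wrist','top'): print(slope(snap(n)))
print(env.current_force(),env.current_ft_torque(),env.current_time_s())
E
```

```text
[ 0.45124081 -0.30705     0.12602059] [ 0.19820687 -0.56695022 -2.59777185]
(np.float64(-20.247852532694953), np.float64(0.150550014016605), np.int64(2547))
(np.float64(-20.205854980120147), np.float64(0.150047914802498), np.int64(110))
False
z axis 0.09417450897267256
(np.float64(-5.809785755768384), np.float64(0.10388800485909859), np.int64(3399))
(np.float64(-5.508771057592452), np.float64(0.10381183652132357), np.int64(182))
[-1.85905503 -0.76214509 -0.78797136] [-0.2491171   0.6411594  -0.08431925] 14.2417
```

It slipped further while pitching, but the far end now rests in the far V and the slope has come back to −5.7°. I'll keep lowering the near end into its V.

```bash
python3 - <<'E'
from h import *
R=pitch(-14.5);a=R[:,2]
G=fx(-.087-.020,0,.0718)
print(env.current_force())
print(env.move_straight(G+.015*a,feed=.03,stop_force=8))
print('z axis',(env.current_tcp_pos()-.015*a)[2],env.current_force(),env.current_ft_torque())
d={}
for n in('wrist','top','scene'):
    d[n]=snap(n)
    if n!='scene': print(slope(d[n]),bar(cloud(d[n]),fx(-.02,0,0)[:2],FY,.11,.076,.1))
print(env.current_time_s())
im=[cv2.resize(d['scene']['img'][180:360,150:330],(400,400)),cv2.resize(d['wrist']['img'],(640,400))[:,120:520]]
cv2.imwrite('pics/p4.png',np.hstack(im)[:,:,::-1])
E
```

```text
[-1.85905503 -0.76214509 -0.78797136]
True
z axis 0.07486325094930986 [ 1.36712795 -0.00226358  1.55704343] [-0.17037004 -0.22343818 -0.04600221]
(np.float64(0.4656762484521672), np.float64(0.08470285389621016), np.int64(3614)) (array([ 0.49263673, -0.29537128]), np.float64(16.990619341616046), np.float64(0.14455635086119833), np.float64(0.08371089346236174), np.float64(0.08635999092513895))
(np.float64(0.6437477243319182), np.float64(0.08524520319525564), np.int64(185)) (array([ 0.56499604, -0.268945  ]), np.float64(17.529476170792833), np.float64(0.2482406948306886), np.float64(0.08436725222311478), np.float64(0.09121102172029241))
15.025
```

View pics/p4.png

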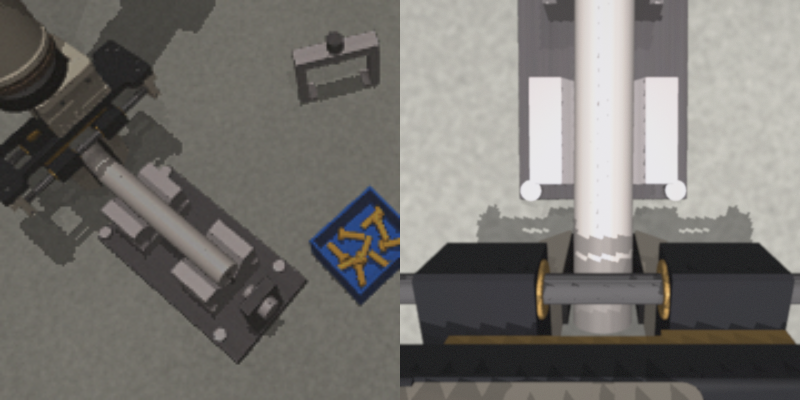

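The bar lies in both Vs: its slope is about 0.5° and its top is at 85 mm. The stop gap is still about 20 mm. I'll release, regrip squarely so the gripper centres itself, and push to the stop.

```bash
python3 - <<'E'
from h import *
R=pitch(-14.5);a=R[:,2];u,n=fu()
fingers.open_gripper()
p=env.current_tcp_pos();env.move_straight(p-.05*a,feed=.15)
Q=fx(-.107,0,.0718-.012)
env.move_straight(Q+[0,0,.05],down(FY),feed=.15)
env.move_straight(Q,feed=.1,stop_force=8)
f0=env.current_force();fingers.grab();t=env.current_tcp_pos()
print('lat shift mm',(t-Q)@n*1e3,'lat force',(env.current_force()-f0)@n,env.current_gripper_width())
print(env.move_straight(Q+.035*u,feed=.03,stop_force=12))
t=env.current_tcp_pos();print('travel',(t-Q)@u,'F',env.current_force()@u,env.current_force(),env.current_time_s())
d={n_:snap(n_) for n_ in('scene','wrist','top')}
im=[cv2.resize(d['scene']['img'][200:350,180:330],(400,400)),cv2.resize(d['wrist']['img'],(640,400))[:,120:520]]
cv2.imwrite('pics/p5.png',np.hstack(im)[:,:,::-1])
E
```

```text
lat shift mm -1.703325497361317 lat force -4.8915522989897 0.026918251738875285
True
travel 0.02579574122224551 F -0.6722263590366709 [-0.59928166 -0.33522225  3.0652799 ] 19.725
```

View pics/p5.png

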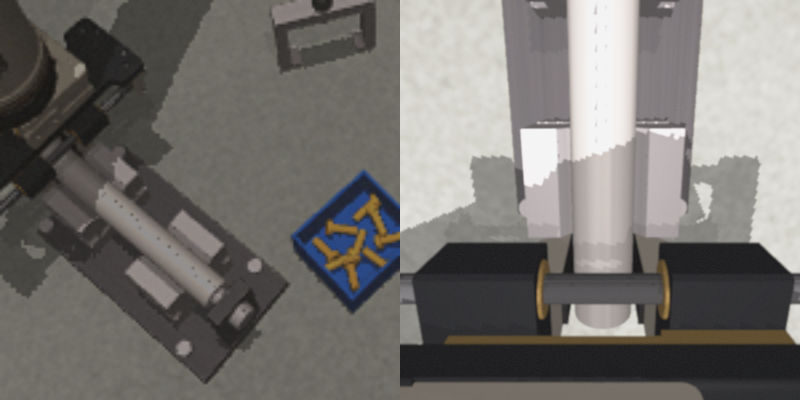

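```bash
python3 - <<'E'
from h import *
u,n=fu();O=fx(0,-.0018,0)
for nm in('wrist','top','scene'):
    s=snap(nm);q=cloud(s).reshape(-1,3);q=q[np.isfinite(q).all(1)];l=(q-O)@u*1e3;t=(q-O)@n*1e3;z=q[:,2]*1e3
    b=(abs(t)<6)&(z>78)&(z<92)&(l>-140)&(l<140)
    bl=(abs(t)>24)&(abs(t)<33)&(z>66)&(z<78)&(l>-110)&(l<0)
    lr=lambda k:np.percentile(l[k],[.5,99.5]).round(1) if k.sum()>5 else None
    print(nm,'bar/post',lr(b),'blockA',lr(bl),'block sides',np.percentile(t[(abs(t)<45)&(z>66)&(z<78)&(l>-60)&(l<-30)],[1,99]).round(1))
    h=[int(((abs(t)<6)&(z>60)&(z<97)&(l>=x)&(l<x+3)).sum()) for x in range(90,135,3)]
    hz=[np.median(z[(abs(t)<6)&(z>10)&(l>=x)&(l<x+3)]).round(0) for x in range(90,135,3)];print(h,hz)
print('tcp',(env.current_tcp_pos()-O)@u)
E
```

```text
wrist bar/post [-106.2   28.1] blockA [-68.8 -17. ] block sides [-34.9  34.2]
[0, 0, 0, 0, 0, 0, 0, 0, 0, 0, 0, 0, 0, 0, 0] [np.float64(nan), np.float64(nan), np.float64(nan), np.float64(nan), np.float64(nan), np.float64(nan), np.float64(nan), np.float64(nan), np.float64(nan), np.float64(nan), np.float64(nan), np.float64(nan), np.float64(nan), np.float64(nan), np.float64(nan)]
top bar/post [-45.8 139.4] blockA [-51.4 -20.5] block sides [-32.7  37.3]
[5, 6, 6, 6, 5, 5, 4, 4, 7, 8, 4, 5, 5, 4, 3] [np.float64(86.0), np.float64(82.0), np.float64(85.0), np.float64(84.0), np.float64(82.0), np.float64(84.0), np.float64(82.0), np.float64(79.0), np.float64(78.0), np.float64(78.0), np.float64(90.0), np.float64(90.0), np.float64(92.0), np.float64(90.0), np.float64(87.0)]
scene bar/post [-93.9 139.1] blockA [-71.6 -18.2] block sides [-35.6  33.6]
[6, 7, 7, 9, 6, 7, 11, 6, 7, 1, 8, 7, 6, 9, 13] [np.float64(87.0), np.float64(87.0), np.float64(87.0), np.float64(87.0), np.float64(87.0), np.float64(88.0), np.float64(86.0), np.float64(82.0), np.float64(80.0), np.float64(91.0), np.float64(91.0), np.float64(91.0), np.float64(91.0), np.float64(92.0), np.float64(84.0)]
tcp -0.08122626674948649
  return _methods._mean(a, axis=axis, dtype=dtype,
  ret = ret.dtype.type(ret / rcount)
```

The overhang is about 38–40 mm, and the button (79 mm tall, from x≈111) meets the bar end. The push force relaxed afterwards, so I'll make one short confirming push on the near end face with closed fingers. After that I'll go and look at the yoke.

```bash
sed -i 's/^FO=.*/FO=np.array([.5494,-.2754,0])+.002*np.array([np.cos(.3046),np.sin(.3046),0])-.0018*np.array([-np.sin(.3046),np.cos(.3046),0]);FY=17.45/' h.py
python3 - <<'E'
from h import *
import pickle
u,n=fu()
fingers.open_gripper()
p=env.current_tcp_pos();env.move_straight(p+[0,0,.06],feed=.2)
B=fx(-.140,0,.058);env.move_straight(B+[0,0,.06],feed=.2);fingers.grab()
env.move_straight(B,feed=.15)
print(env.move_straight(fx(-.108,0,.058),feed=.025,stop_force=10))
t=env.current_tcp_pos();print('end contact tool x',(t-FO)@u,env.current_force()@u,env.current_time_s())
env.move_straight(B,feed=.15);fingers.open_gripper();env.move_straight(B+[0,0,.12],feed=.25)
yy=71.8-90
env.movep([.455-.06,-.02,.27],down(yy))
s=snap('wrist','w6.png');pickle.dump(s,open('w6.pkl','wb'));q=cloud(s)
print(env.current_joint_positions().round(0),env.current_time_s())
for z0,z1 in((.085,.102),(.108,.125)):
    m=(q[...,2]>z0)&(q[...,2]<z1)&(np.hypot(q[...,0]-.475,q[...,1]+.022)<.075)
    r=cv2.minAreaRect((q[m][:,:2]*1000).astype(np.float32));print(m.sum(),r)
E
```

```text
True
end contact tool x -0.1220190221927691 1.0982350507457102 24.8417
[ -44.   -5.   42.  121.    4.   63. -113.] 28.6417
2107 ((478.40234375, -23.250099182128906), (99.67929077148438, 20.980422973632812), 71.83617401123047)
397 ((478.3879699707031, -23.279979705810547), (19.123334884643555, 18.6825008392334), 27.7563533782959)
```

View pics/w6.png

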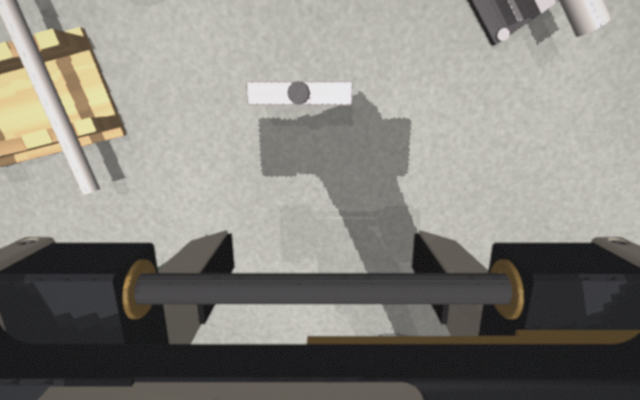

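The stop pressed back at 10 N, so the bar is on it. The wrist picture shows the yoke at (299,93), i.e. world (478.4,−23.3), with its across-axis at 71.8°. Next I'll grip it across its 22 mm.

```bash
python3 - <<'E'
from h import *
Y=np.array([.4784,-.0233,0]);P=Y+[0,0,.068]
best=None
for s in(0,180):
    y=71.84+s; q=env.ik(P+[0,0,.1],down(y)); q2=env.ik(fx(-.1,0,.2),down(y+FY+18.16));q3=env.ik(fx(-.045,0,.1),down(y+FY+18.16))
    print(s,*[None if k is None else k.round(0).tolist() for k in(q,q2,q3)])
    if q is not None and q2 is not None and (best is None or abs(q[6])<abs(best[1][6])): best=(s,q)
y=71.84+best[0]
env.movep(P+[0,0,.1],down(y))
print(env.move_straight(P,feed=.12,stop_force=8))
fingers.grab();print(y,env.current_gripper_width(),env.current_tcp_pos()-P,env.current_force())
env.move_straight(P+[0,0,.015],feed=.05)
env.move_straight(P+[0,0,.14],feed=.2)
print(env.current_force(),env.current_ft_torque(),env.current_gripper_width(),env.current_joint_positions().round(0),env.current_time_s())
E
```

```text
0 [-36.0, 17.0, 42.0, 118.0, -15.0, 50.0, -4.0] [-5.0, 23.0, 46.0, 107.0, -20.0, 58.0, 66.0] [3.0, 32.0, 31.0, 106.0, -22.0, 48.0, 63.0]
180 [58.0, 33.0, -74.0, 115.0, 37.0, 61.0, 128.0] [-12.0, 27.0, 57.0, 107.0, -26.0, 60.0, -107.0] [-7.0, 37.0, 47.0, 106.0, -34.0, 52.0, -107.0]
False
71.84 0.02173767331225744 [-3.89801833e-04  8.56356315e-05 -8.00015266e-05] [-1.22897908  0.09372209  1.1229307 ]
[-0.91404765  0.72669261 -6.85069155] [-0.02595382 -0.09409925  0.01802886] 0.02161704970792036 [-39.  13.  44. 116. -11.  55.  -7.] 33.6
```

```bash
python3 - <<'E'
from h import *
import pickle
y=FY+90;C=fx(-.095,0,.225)
env.move_straight(C-[0,0,.017],down(y),feed=.2)
print(env.current_tcp_pos()-C,env.current_time_s())
u,n=fu();d={}
for nm in('wrist','top','scene'):
    s=snap(nm);d[nm]=s;q=cloud(s).reshape(-1,3);q=q[np.isfinite(q).all(1)];l=(q-FO)@u*1e3;t=(q-FO)@n*1e3;z=q[:,2]*1e3
    k=(abs(l+95)<9)&(abs(t)<70)&(z>222)&(z<240)
    b=(z>78)&(z<92)&(abs(t)<16)&(l>-65)&(l<80);bl=(abs(t)<45)&(z>66)&(z<77)&(l>-62)&(l<-28)
    for a,kk in(('yoke t',k),('bar t',b),('block t',bl)):
        print(nm,a,kk.sum(),np.percentile(t[kk],[1,50,99]).round(1) if kk.sum()>5 else '')
pickle.dump(d,open('d7.pkl','wb'))
cv2.imwrite('pics/p7.png',np.hstack([cv2.resize(d['scene']['img'][150:350,120:320],(400,400)),cv2.resize(d['wrist']['img'],(400,250),interpolation=cv2.INTER_AREA) if 0 else cv2.copyMakeBorder(cv2.resize(d['wrist']['img'],(400,250),interpolation=cv2.INTER_AREA),0,150,0,0,0)])[:,:,::-1])
E
```

```text
[ 4.76749149e-06  1.13439933e-03 -1.75867107e-02] 35.1583
wrist yoke t 5099 [-29.1  27.4  50. ]
wrist bar t 4447 [-11.2   2.1  12.2]
wrist block t 1784 [-35.   13.8  34.8]
top yoke t 149 [11.9 35.6 52.4]
top bar t 535 [-10.3   3.6  15.1]
top block t 222 [-32.8  14.7  36.8]
scene yoke t 81 [-50.8 -41.5 -16.1]
scene bar t 688 [-14.4  -2.1  11.7]
scene block t 251 [-35.9 -14.7  33.6]
```

View pics/p7.png

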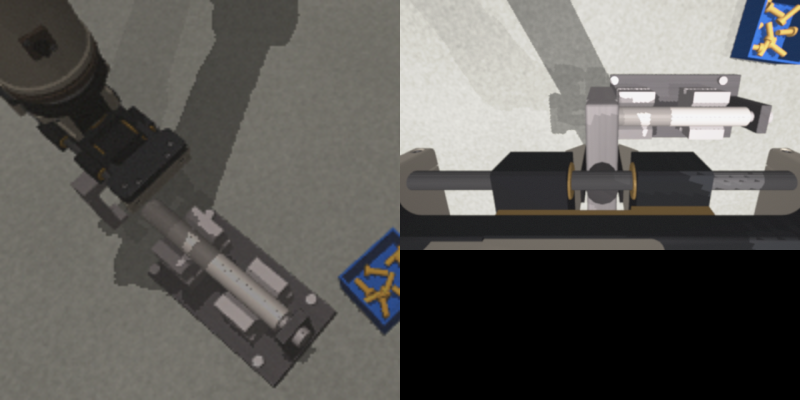

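Each camera puts the yoke within about 0.5 mm of the block's centre line. I'll lower it over the overhang, slide it in, and set it down.

```bash
python3 - <<'E'
from h import *
u,n=fu();k=-.017
T=lambda x,z:fx(x,0,z+k)
def rep(m):
    t=env.current_tcp_pos();print(m,'x %.1f y %.1f z %.1f'%tuple(1e3*np.array([(t-FO)@u,(t-FO)@n,t[2]-k])),env.current_force().round(1),round(env.current_time_s(),1))
rep('start')
print(env.move_straight(T(-.095,.121),feed=.12,stop_force=8));rep('low')
e=env.current_tcp_pos()[2]-T(0,.120)[2];print('err',e)
if abs(env.current_tcp_pos()[2]-T(0,.121)[2])<.004:
    zc=.120
    print(env.move_straight(T(-.072,zc),feed=.05,stop_force=8));rep('entry')
    print(env.move_straight(T(-.045,zc),feed=.05,stop_force=8));rep('in')
s=snap('scene');w=snap('wrist')
cv2.imwrite('pics/p8.png',np.hstack([cv2.resize(s['img'][200:320,180:300],(400,400),interpolation=cv2.INTER_CUBIC),cv2.resize(w['img'],(640,400))[:,200:600]])[:,:,::-1])
E
```

```text
start x -94.4 y 0.9 z 224.9 [-0.3  0.  -6.1] 35.3
False
low x -94.6 y -0.7 z 121.8 [ 0.3 -0.3 -5.8] 36.3
err 0.001753243692398529
False
entry x -72.0 y 0.2 z 119.8 [ 0.  -0.8 -6.9] 36.9
False
in x -45.3 y 0.1 z 119.9 [-0.3  0.3 -6.9] 37.6
```

View pics/p8.png

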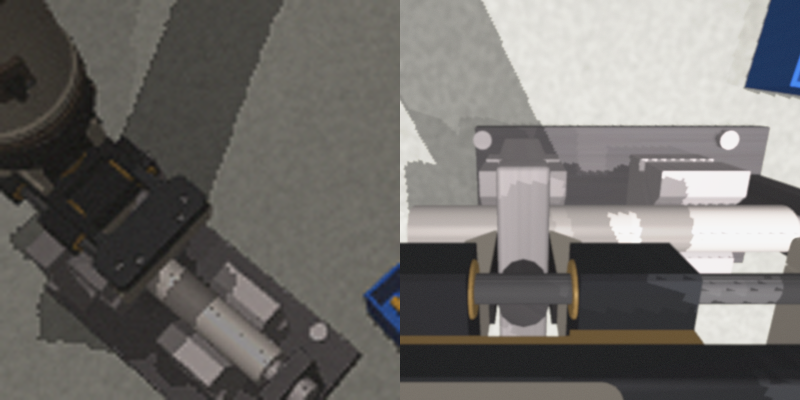

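The yoke slid in without touching anything. I'll check its centring along x from the wrist depth, then set it down.

```bash
python3 - <<'E'
from h import *
u,n=fu();k=-.017
def meas(nm):
    q=cloud(snap(nm)).reshape(-1,3);q=q[np.isfinite(q).all(1)];l=(q-FO)@u*1e3;t=(q-FO)@n*1e3;z=q[:,2]*1e3
    a=(z>122)&(z<133)&(t>20)&(t<49)&(abs(l+45)<30);b=(z>66)&(z<77)&(t>23)&(t<34)&(l>-85)&(l<0)
    P=lambda v:np.percentile(v,[1,99]).round(1)
    print(nm,'yoke',P(l[a]),'block',P(l[b]),a.sum(),b.sum())
    return P(l[a]).mean()-P(l[b]).mean()
e=meas('wrist');print('yoke-block',e)
x=-.0453-(e/1000 if abs(e)<4 else 0)
if abs(e)>.7: env.move_straight(fx(x,0,.120+k),feed=.03,stop_force=8)
else: x=-.0453
print(env.move_straight(fx(x,0,.1165+k),feed=.01,stop_force=4),env.current_tcp_pos()[2]-k,env.current_force())
meas('wrist')
fingers.open_gripper()
p=env.current_tcp_pos();env.move_straight(p+[0,0,.12],feed=.15);print(env.current_time_s())
d={nm:snap(nm) for nm in('scene','wrist','top')}
im=[cv2.resize(d['scene']['img'][130:330,170:450],(560,400),interpolation=cv2.INTER_CUBIC),cv2.resize(d['top']['img'][120:240,380:470],(240,400)[:2],interpolation=cv2.INTER_CUBIC)]
cv2.imwrite('pics/p9.png',np.hstack(im)[:,:,::-1])
meas('wrist');meas('top')
for nm in d:
    q=cloud(d[nm]).reshape(-1,3);q=q[np.isfinite(q).all(1)];l=(q-FO)@u*1e3;t=(q-FO)@n*1e3;z=q[:,2]*1e3
    a=(z>118)&(z<133)&(abs(t)<60)&(abs(l+45)<30)
    b=(z>76)&(z<92)&(abs(t)<5)&(l>-140)&(l<-60)
    if a.sum()>20:
        r=cv2.minAreaRect(np.stack([l[a],t[a]],1).astype(np.float32));print(nm,r,'top z',np.median(z[a]),'bar near end',np.percentile(l[b],1) if b.sum()>5 else '')
E
```

```text
wrist yoke [-54.7 -33.3] block [-69.1 -19.5] 3684 611
yoke-block 0.29999999999999716
True 0.11787021251365788 [-0.56510332  0.16390111  6.78512362]
wrist yoke [-54.5 -33. ] block [-69.1 -19.5] 3642 618
40.275
wrist yoke [-55.3 -34.2] block [-69.2 -19.3] 1122 317
top yoke [-58.1 -36.7] block [-71.2 -22.8] 107 44
scene ((-45.57252883911133, -2.339752197265625), (99.28175354003906, 23.04175567626953), 89.84004974365234) top z 127.25942110484534 bar near end 
wrist ((-44.644920349121094, -0.72833251953125), (99.2750015258789, 21.95111846923828), 89.6921157836914) top z 126.40155784883541 bar near end -108.92260765926086
top ((-47.385223388671875, 6.476158142089844), (90.52207946777344, 21.864688873291016), 89.99763488769531) top z 127.26588190622667 bar near end -111.19202009549099
```

View pics/p9.png

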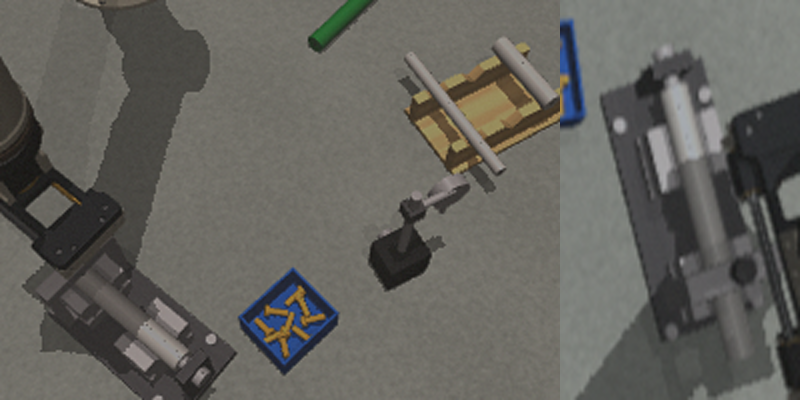

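The yoke stands centred to within about 0.5 mm with its top at 127 mm. The bar overhangs by 39.7–40.0 mm, so it is on the stop, and everything else is undisturbed. Handing in now.

```bash
python3 -c "
from h import *
print(env.close_job(),env.current_time_s())"
```

```text
the job is handed in; nothing more can be done
the job is handed in; nothing more can be done
```

The job is handed in: the long thick bar lies in both V-blocks against the stop, and the yoke rests in the open-end block's grooves with its screw over the middle to about 0.5 mm, finished at about 41 s of the 72 s allowed; the bar slipped nose-down in the grip on the way and was levelled as it was set down.

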